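# Shut the rinse valve under the sliding cover

### The job

The rinse bottle of the analyser is about to be changed, so its line must be closed first. Push the grey sliding cover of the white valve box fully back to its stop to uncover the three valve handles, then gently push the orange handle round clockwise until it is fully shut, across its pipe, without gripping or forcing anything. Leave the cover open and the blue and black handles open as they are, and do not disturb the bottles, pot and vial round the box.

Things in the scene. Friction and masses are not known exactly. Their poses are not given: they have to be found in the camera images.
- valve_box: white reagent valve box fixed to the worktop, 242 mm deep (x), 300 wide (y), 80 high. Origin: centre of its underside, on the worktop; -x is its front, towards the robot. The front half is an open well with three quarter-turn valves, under the sliding cover; the rear half is closed and 68 mm high
- well (a point): middle of the well's floor, 15 mm above the worktop, 55 mm in front of the box's centre. Inside the well: 120 mm in x, 288 in y. Front wall 68 mm high and 6 thick; aluminium side rails 80 mm high reach in to 134 mm either side of this point. Pipes and valve bodies stand up to 37 mm above the worktop (45 mm within 10 mm of a turning axis)
- cover (a joint): grey cover that slides in the rails over the well: a flat sheet 120 mm deep, 281 wide, carrying a hood 116 mm deep, 250 wide, whose top is 94 mm above the worktop. Value in m: 0 = closed, hiding all handles; 0.112 = fully back at its hard stop over the box's rear half; it moves along the box's +x as it grows, needs about 3 N, and stays where it is left. Starts between 0 and 0.02
- cover_front (a point): middle of the black ribbed rubber push pad on the upright front face of the cover's hood: on the pad's face, 84 mm above the worktop. Pad 170 mm wide (y), 12 high; the hood's front face spans 75 to 94 mm above the worktop
- orange_handle (a joint): orange handle's angle in rad: 0 = open (handle points to the box's front, -x, along its pipe), pi/2 = shut, at a hard stop (handle points to the box's +y, its left seen from the robot). Grows clockwise seen from above; it stays where it is left, and needs about 2 to 3 N at its outer end. Starts between 0 and 0.35. This is the one to shut.
- orange_pivot (a point): point on the orange handle's upright turning axis at mid height of the handle, 60 mm above the worktop and 35 mm in front of the box's centre (box x = -35 mm); the three valves stand 80 mm apart along the box's y, at -80, 0 and +80 mm, in an order that changes
- orange_tip (a point): point on the orange handle's centre line, 47 mm out from its turning axis, at mid height of the handle. The handle is a bar 11 mm wide with a round end 16 mm across that reaches 55 mm from the axis, 13 mm thick in height, from 53 to 67 mm above the worktop; round hub 24 mm across at the axis. The blue and black ones are alike
- blue_handle (a joint): blue handle's angle in rad: 0 = open (handle points to the box's front, -x, along its pipe), pi/2 = shut, at a hard stop (handle points to the box's +y, its left seen from the robot). Grows clockwise seen from above; it stays where it is left, and needs about 2 to 3 N at its outer end. Starts between 0 and 0.2.
- blue_pivot (a point): point on the blue handle's upright turning axis at mid height of the handle, 60 mm above the worktop and 35 mm in front of the box's centre (box x = -35 mm); the three valves stand 80 mm apart along the box's y, at -80, 0 and +80 mm, in an order that changes
- blue_tip (a point): point on the blue handle's centre line, 47 mm out from its turning axis, at mid height of the handle
- black_handle (a joint): black handle's angle in rad: 0 = open (handle points to the box's front, -x, along its pipe), pi/2 = shut, at a hard stop (handle points to the box's +y, its left seen from the robot). Grows clockwise seen from above; it stays where it is left, and needs about 2 to 3 N at its outer end. Starts between 0 and 0.2.
- black_pivot (a point): point on the black handle's upright turning axis at mid height of the handle, 60 mm above the worktop and 35 mm in front of the box's centre (box x = -35 mm); the three valves stand 80 mm apart along the box's y, at -80, 0 and +80 mm, in an order that changes
- black_tip (a point): point on the black handle's centre line, 47 mm out from its turning axis, at mid height of the handle
- diluent_bottle: white bottle with blue cap, 62 mm across, 135 high, loose, beside the rear half of the box on its left; origin: centre of its underside
- stain_bottle: brown bottle with black cap, 48 mm across, 104 high, loose, left of the box, beyond the blue-capped bottle; origin: centre of its underside
- sample_pot: white lidded pot, 45 mm across, 48 high, loose, beside the front half of the box, on its left or right; origin: centre of its underside
- control_vial: small white vial with green cap, 24 mm across, 45 high, loose, beside the front half of the box, on the side opposite the pot; origin: centre of its underside

How it is judged:
By the outcome, as a careful person would: the job done as asked, in the order asked, and still so for the second after the job is handed in, with the robot touching nothing.
It also fails if it takes over 48 s, if anything falls off the work surface, if the arm or the gripper's body presses on something with over 40 N, if the wrist force passes 120 N, or if a joint passes its speed limit or range.

### The arm

A 6-joint arm with a two-finger parallel gripper is mounted at the origin on a cart in front of the work surface, level with it; the furniture and walls round the work are solid. World frame = base frame: x ahead of the robot, y to its left, z up, the work surface at z = 0. Lengths are in m, angles in rad, forces in N, time in s.
With the tool pointing down it reaches from about 0.375 to 0.9 m from the base axis. Payload 3.1 kg.
Tool frame: the origin (TCP) lies at the very end of the fingers, on their centre line; the grasp point (between the pads) lies 19 mm behind it; z points along the fingers, y is the direction in which the jaws open and shut (so a half turn about z gives the same grasp; the last joint's range is limited). The gripper opens to 87 mm and grips with 3 to 60 N. Pads are 19 mm wide; open, the fingers measure 117 mm over their backs; the gripper's body (75 mm by 190 mm) begins 51 mm behind the grasp point.
Start: joints at [0.966, 0.527, 1.433, -0, 1.181, -0.178], TCP at [0.259, 0.569, 0.223] pointing down, gripper open.
Joint ranges: [-3.08, 3.08], [-0.75, 2.2], [0.22, 2.44], [-1.43, 4.57], [0, 2.65], [-2.85, 2.85]. Speed limits (rad/s): [2.79, 2.79, 3.14, 3.14, 3.14, 3.14].

### API

Orientations are given as a unit quaternion [x, y, z, w].
In Python, from rig import robot, optics gives the robot as it stands.
- The arm moves only by the shell command python3 -m inch 'ROWS' [FORCE]. ROWS is JSON, a list of rows, each an object of numbers: "ax", "ay", "az": the turn, a rotation vector about the tool's x, y, z in rad; "dx", "dy", "dz": the shift along the tool's x, y, z in mm; "gripper": the opening in per cent of the stroke, from 0 (shut) to 100 (fully open). In form: [{"ax": .., "ay": .., "az": .., "dx": .., "dy": .., "dz": .., "gripper": ..}, ...]. A call has 1 to 8 rows; each row shifts and turns the commanded pose from where the row before left it, along the tool's axes as they then stand; what a row does not reach is not made up. A row lasts 1/10 s, in which the tool goes at most 50 mm and 8.59 degrees, less where a joint would pass 70% of its speed; a pose out of reach is approached as far as the arm can. A call with a gripper value outside its range is refused whole. The fingers move at their own pace and stop on an object; FORCE is the grip in N (left out, the last holds). Time passes only in rows, so rows that do not move let the fingers close. It gives the time, the measured TCP pose, the force and the opening at its end, in the units of the state.
- robot.get_obs(): the state, without advancing time (a new reading comes with each control period).
- optics.camera(name): name is "side" or "top" or "wrist"; returns a dict with "img" (480x640x3 uint8, red, green, blue), "depth" (480x640 float32, m along the optical axis (not along the pixel's ray), 0 where there is no reading), "camera_matrix" (3x3 intrinsics, pixels), "position" and "attitude" of the camera in the world. Camera axes: x right, y up, looking along -z (the intrinsics and any distortion apply to the point x, -y, -z); pixel columns grow to the right and rows downward; lengths in m; the calibration is good to about 2 mm. A picture is of the moment at which its call begins.
- robot.hand_in(): hands the job in, once; it reports no verdict.
The state is a dict: "time": time; "q": joint angles; "joint_velocities": joint speeds; "joint_torque": joint torques, N m; "position": TCP position; "tool_rot": TCP orientation; "ft_force": force on the tool from outside, world axes, zero at the start; "moment": the same for the moment, N m; "grip_width": finger opening in m.
Only numpy, scipy, OpenCV 4.12 (cv2) and the standard library are available. Lean on these libraries where they do the work, as an engineer would, in place of code of your own. Each camera call takes 0.05 s, during which the arm holds its last target.

## Working session

There is one attempt and no reset: what is moved stays moved. The work goes in short steps, Python scripts to look and compute and a shell command to move; the robot and the scene stay as the last step left them, time stands still between calls to the robot, and variables do not carry over. Pictures are saved under pics/ and viewed, and the job is handed in when it is done.

```bash
mkdir -p pics; cat > h.py <<'E'
import numpy as np, cv2
from rig import robot, optics
from scipy.spatial.transform import Rotation as R
def shot(n,f):
    c=optics.camera(n); cv2.imwrite('pics/'+f+'.png',c['img'][:,:,::-1]); 
    np.savez('pics/'+f+'.npz',**{k:np.asarray(v) for k,v in c.items()})
    return c
def rot(c):
    a=np.asarray(c['attitude'],float)
    return a if a.shape==(3,3) else R.from_quat(a).as_matrix()
def ray(c,u,v):
    K=np.asarray(c['camera_matrix']); d=np.array([(u-K[0,2])/K[0,0],-(v-K[1,2])/K[1,1],-1.])
    return np.asarray(c['position']),rot(c)@d
def plane(c,u,v,z):
    p,d=ray(c,u,v); return p+d*(z-p[2])/d[2]
def cloud(c):
    K=np.asarray(c['camera_matrix']); D=c['depth']; v,u=np.mgrid[:480,:640]
    P=np.stack([(u-K[0,2])/K[0,0]*D,-(v-K[1,2])/K[1,1]*D,-D],-1)
    return P@rot(c).T+np.asarray(c['position'])
E
python3 - <<'E'
from h import *
o=robot.get_obs()
for k,v in o.items(): print(k,np.round(v,3))
for n in ['top','side','wrist']:
    c=shot(n,n+'0'); print(n,{k:np.round(v,3).tolist() for k,v in c.items() if k not in('img','depth')})
E
```

```text
time 0.0
q [ 0.966  0.528  1.434 -0.     1.181 -0.178]
joint_velocities [-0.001 -0.001  0.001  0.001  0.001 -0.002]
joint_torque [ 1.0000e-03 -4.4004e+01 -1.7659e+01  6.3000e-02  5.8000e-02 -0.0000e+00]
position [0.258 0.568 0.222]
tool_rot [ 0.212  0.977 -0.001 -0.   ]
ft_force [ 0.638 -0.078  1.357]
moment [0.01  0.009 0.011]
grip_width 0.087
top {'camera_matrix': [[473.938, 0.0, 323.512], [0.0, 473.938, 242.89], [0.0, 0.0, 1.0]], 'position': [0.359, -0.177, 0.939], 'attitude': [-0.069, 0.084, 0.751, -0.651]}
side {'camera_matrix': [[574.01, 0.0, 318.737], [0.0, 574.01, 246.589], [0.0, 0.0, 1.0]], 'position': [-0.18, -0.351, 0.839], 'attitude': [0.295, -0.234, -0.569, 0.731]}
wrist {'camera_matrix': [[427.392, 0.0, 318.845], [0.0, 427.392, 238.299], [0.0, 0.0, 1.0]], 'position': [0.187, 0.601, 0.384], 'attitude': [-0.122, -0.077, 0.536, 0.832]}
```

View pics/top0.png

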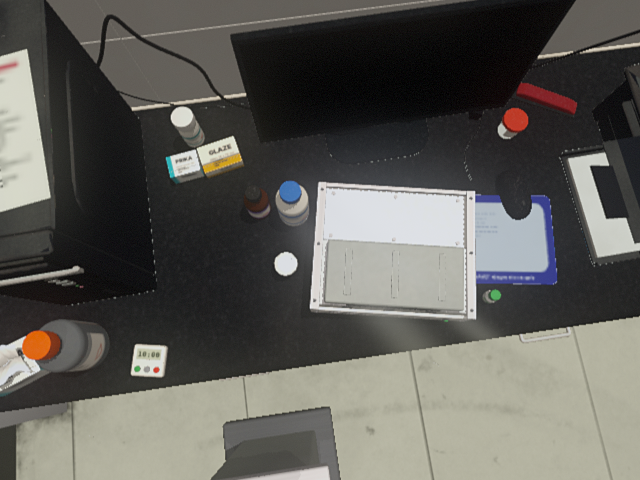

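View pics/side0.png

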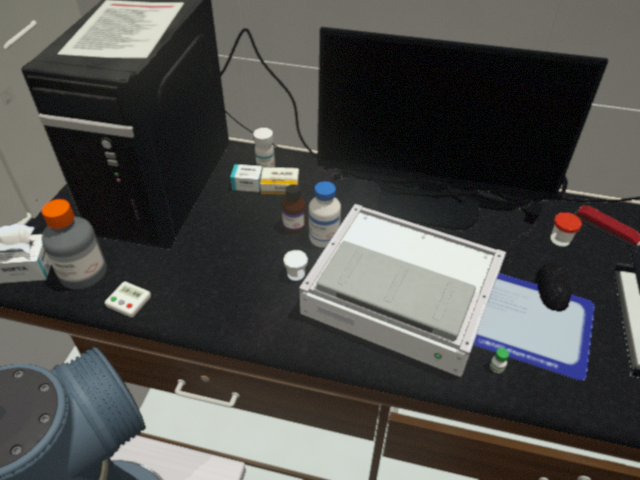

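View pics/wrist0.png

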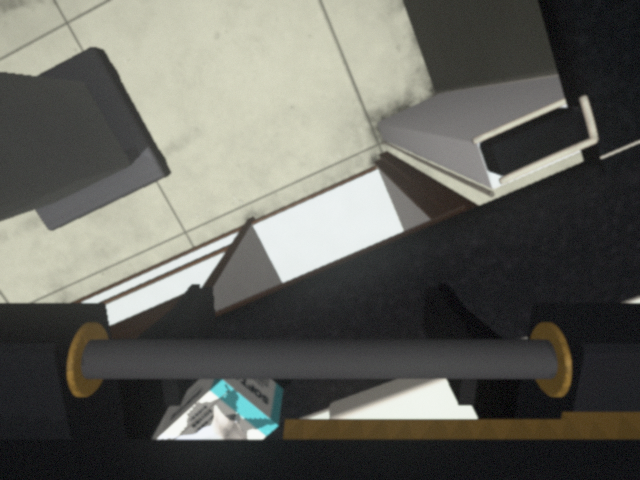

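The top view shows the box with corners near (319,183), (475,191), (475,318) and (312,312). The grey cover is almost closed, spanning rows 238–308. The pot is on the left at (286,264), the vial on the right at (492,296), and the bottles are at (257,203) and (292,203).

```bash
python3 - <<'E'
from h import *
for n in ['top','side']:
    c=dict(np.load(f'pics/{n}0.npz')); P=cloud(c); z=P[...,2]
    m=(c['depth']>0)&(P[...,0]>.3)&(P[...,0]<.85)&(P[...,1]>-.5)&(P[...,1]<.15)
    for nm,lo,hi in [('hood',.0885,.1),('rail',.077,.084),('rear',.063,.072)]:
        k=(m&(z>lo)&(z<hi)).astype(np.uint8); k=cv2.morphologyEx(k,cv2.MORPH_OPEN,np.ones((3,3)))
        cs,_=cv2.findContours(k,cv2.RETR_EXTERNAL,cv2.CHAIN_APPROX_NONE)
        for q in sorted(cs,key=cv2.contourArea)[-3:]:
            if cv2.contourArea(q)<150: continue
            kk=np.zeros_like(k); cv2.drawContours(kk,[q],-1,1,-1); pts=P[(kk>0)&(k>0)]
            r=cv2.minAreaRect((pts[:,:2]*1000).astype(np.float32))
            print(n,nm,len(pts),'z',pts[:,2].mean().round(4),'rect',np.round(r[0],1),np.round(r[1],1),round(r[2],2))
    t=m&(z>-.01)&(z<.01); print('table z',np.median(z[t]))
    # objects
c=dict(np.load('pics/top0.npz'))
for nm,u,v,zz in [('corner RL',319,183,.08),('RR',475,191,.08),('FR',475,318,.08),('FL',312,312,.08),('pot',286,264,.048),('vial',495,295,.045),('dil',290,190,.135),('stain',254,191,.104),('hoodFL',324,304,.094),('mouse',516,195,.03)]:
    print(nm,plane(c,u,v,zz).round(3))
im=cv2.imread('pics/top0.png')[170:340,270:520]; cv2.imwrite('pics/topz.png',cv2.resize(im,None,fx=3.2,fy=3.2,interpolation=cv2.INTER_CUBIC)[:600])
E
```

```text
top hood 251 z 0.0938 rect [ 631.3 -161.6] [41.  58.1] 3.57
top hood 358 z 0.0947 rect [829.4  27.3] [39.9 42.2] 2.33
top hood 8665 z 0.0928 rect [ 469.4 -327.1] [249.  117.7] 78.17
top rail 312 z 0.0793 rect [ 410.5 -459.6] [16. 77.] 77.79
top rear 7328 z 0.0668 rect [ 582.  -352.7] [271.6 104.7] 78.31
table z -0.0013147385299564496
side hood 220 z 0.0942 rect [ 627.6 -164.3] [36.2 59. ] 12.34
side hood 553 z 0.0946 rect [ 763.7 -358.8] [ 10.6 278.7] 1.23
side hood 7857 z 0.0948 rect [ 469.3 -328.2] [249.6 121.9] 78.18
side rail 788 z 0.0809 rect [ 550.  -200.9] [ 33.6 245. ] 73.83
side rail 969 z 0.0809 rect [ 492.6 -477.1] [ 19.3 245.4] 79.2
side rear 742 z 0.0676 rect [ 403.5 -319.8] [285.5   9.2] 78.05
side rear 4712 z 0.0691 rect [ 588.8 -351.1] [272.9 101.7] 76.81
table z 0.0009119490488340709
corner RL [ 0.664 -0.217  0.08 ]
RR [ 0.607 -0.509  0.08 ]
FR [ 0.372 -0.459  0.08 ]
FL [ 0.424 -0.17   0.08 ]
pot [ 0.524 -0.134  0.048]
vial [ 0.409 -0.517  0.045]
dil [ 0.639 -0.162  0.135]
stain [ 0.657 -0.095  0.104]
hoodFL [ 0.434 -0.193  0.094]
mouse [ 0.601 -0.609  0.03 ]
```

View pics/topz.png

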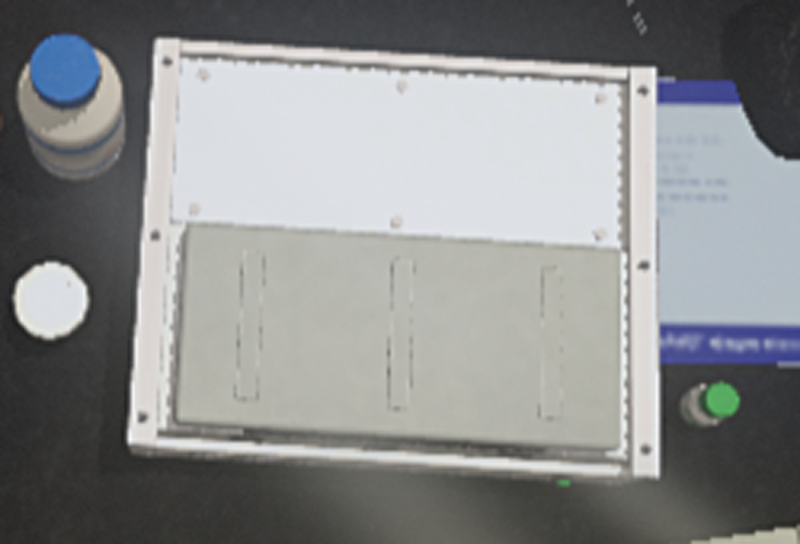

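```bash
python3 - <<'E'
from h import *
C=np.array([.517,-.339]);a=np.deg2rad(-11.8)
for n in ['top','side']:
    c=dict(np.load(f'pics/{n}0.npz')); P=cloud(c).reshape(-1,3); P=P[(c['depth'].ravel()>0)]
    for x0 in np.arange(.2,.7,.1):
        print(n,round(x0,1),[round(float(np.percentile(q[:,2],99)),2) if len(q:=P[(P[:,0]>x0)&(P[:,0]<x0+.1)&(P[:,1]>y)&(P[:,1]<y+.1)])>5 else None for y in np.arange(-.5,.8,.1)])
E
python3 -m inch '[{"az":-0.11,"gripper":0},{"az":-0.11,"gripper":0},{"dz":-20,"gripper":0}]' 10
```

```text
top 0.2 [-0.79, -0.79, -0.79, -0.79, -0.79, -0.79, -0.79, -0.79, -0.79, -0.79, -0.79, -0.79, -0.45]
top 0.3 [0.09, 0.09, 0.0, 0.0, 0.0, 0.0, 0.02, 0.12, 0.08, 0.05, -0.79, -0.79, -0.45]
top 0.4 [0.1, 0.1, 0.1, 0.09, 0.0, 0.0, 0.02, 0.17, 0.1, 0.0, None, None, None]
top 0.5 [0.09, 0.1, 0.1, 0.08, 0.0, 0.0, 0.39, 0.34, 0.0, 0.0, None, None, None]
top 0.6 [0.08, 0.08, 0.08, 0.13, 0.1, 0.0, 0.39, None, None, None, None, None, None]
side 0.2 [None, None, None, None, None, None, None, None, None, None, None, None, None]
side 0.3 [0.09, 0.09, 0.0, 0.0, 0.0, 0.0, 0.02, 0.12, 0.09, 0.06, None, None, None]
side 0.4 [0.1, 0.1, 0.1, 0.08, 0.0, 0.0, 0.02, 0.17, 0.11, 0.11, None, -0.41, None]
side 0.5 [0.1, 0.1, 0.1, 0.08, 0.0, 0.0, 0.39, 0.39, 0.39, 0.29, None, -0.4, None]
side 0.6 [0.08, 0.08, 0.08, 0.14, 0.11, 0.01, 0.39, 0.39, 0.39, 0.41, None, -0.55, None]invalid input
```

```bash
python3 -m inch '[{"ax":0,"ay":0,"az":-0.11,"dx":0,"dy":0,"dz":0,"gripper":0},{"ax":0,"ay":0,"az":-0.11,"dx":0,"dy":0,"dz":0,"gripper":0},{"ax":0,"ay":0,"az":0,"dx":0,"dy":0,"dz":-20,"gripper":0}]' 10
```

```text
time: 0.45
position: [0.2574, 0.5669, 0.2394]
tool_rot: [0.102, 0.995, -0.003, -0.002]
ft_force: [-0.5, 0.1, 0.3]
grip_width: 0.0703
```

```bash
python3 -m inch '[{"ax":0,"ay":0,"az":0,"dx":-23,"dy":-43,"dz":0,"gripper":0},{"ax":0,"ay":0,"az":0,"dx":-23,"dy":-43,"dz":0,"gripper":0},{"ax":0,"ay":0,"az":0,"dx":-23,"dy":-43,"dz":0,"gripper":0},{"ax":0,"ay":0,"az":0,"dx":-23,"dy":-43,"dz":0,"gripper":0},{"ax":0,"ay":0,"az":0,"dx":-23,"dy":-43,"dz":0,"gripper":0},{"ax":0,"ay":0,"az":0,"dx":-23,"dy":-43,"dz":0,"gripper":0}]'
python3 -m inch '[{"ax":0,"ay":0,"az":0,"dx":-23,"dy":-43,"dz":0,"gripper":0},{"ax":0,"ay":0,"az":0,"dx":-23,"dy":-43,"dz":0,"gripper":0},{"ax":0,"ay":0,"az":0,"dx":-23,"dy":-43,"dz":0,"gripper":0},{"ax":0,"ay":0,"az":0,"dx":-23,"dy":-43,"dz":0,"gripper":0},{"ax":0,"ay":0,"az":0,"dx":-23,"dy":-43,"dz":0,"gripper":0},{"ax":0,"ay":0,"az":0,"dx":-23,"dy":-43,"dz":0,"gripper":0}]'
```

```text
time: 1.05
position: [0.3408, 0.2863, 0.2425]
tool_rot: [0.103, 0.995, -0.0, 0.0]
ft_force: [1.6, 0.8, -1.3]
grip_width: 0.0233
time: 1.65
position: [0.4229, 0.0053, 0.2426]
tool_rot: [0.103, 0.995, 0.0, 0.0]
ft_force: [1.3, 0.3, 0.3]
grip_width: 0.0003
```

```bash
python3 -m inch '[{"ax":0,"ay":0,"az":0,"dx":-2,"dy":-45,"dz":0,"gripper":0},{"ax":0,"ay":0,"az":0,"dx":-2,"dy":-45,"dz":0,"gripper":0},{"ax":0,"ay":0,"az":0,"dx":-2,"dy":-45,"dz":0,"gripper":0},{"ax":0,"ay":0,"az":0,"dx":-2,"dy":-45,"dz":0,"gripper":0},{"ax":0,"ay":0,"az":0,"dx":-2,"dy":-45,"dz":10,"gripper":0},{"ax":0,"ay":0,"az":0,"dx":-2,"dy":-45,"dz":10,"gripper":0},{"ax":0,"ay":0,"az":0,"dx":0,"dy":-45,"dz":20,"gripper":0},{"ax":0,"ay":0,"az":0,"dx":0,"dy":0,"dz":30,"gripper":0}]'
python3 -m inch '[{"ax":0,"ay":0,"az":0,"dx":0,"dy":0,"dz":30,"gripper":0},{"ax":0,"ay":0,"az":0,"dx":0,"dy":0,"dz":0,"gripper":0},{"ax":0,"ay":0,"az":0,"dx":0,"dy":0,"dz":0,"gripper":0}]'
python3 - <<'E'
from h import *
for n in ['top','side','wrist']: shot(n,n+'1')
print(robot.get_obs()['position'],robot.get_obs()['q'])
E
```

```text
time: 2.45
position: [0.371, -0.3115, 0.1733]
tool_rot: [0.106, 0.994, -0.004, 0.003]
ft_force: [0.7, 0.1, -0.9]
grip_width: 0.0005
time: 2.75
position: [0.3698, -0.3032, 0.1425]
tool_rot: [0.103, 0.995, 0.001, -0.001]
ft_force: [-0.8, -0.2, 0.3]
grip_width: 0.0004
[ 0.37085606 -0.30412896  0.14406328] [-9.20406718e-01  4.57435087e-01  1.87175032e+00 -1.80493133e-05
  8.09057441e-01 -2.28519460e+00]
```

View pics/side1.png

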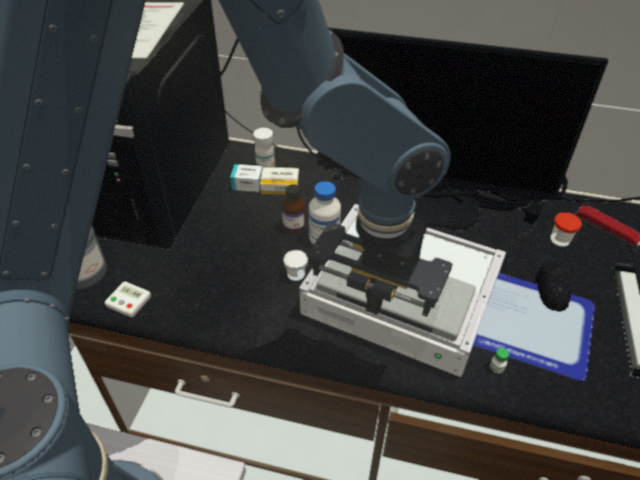

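View pics/wrist1.png

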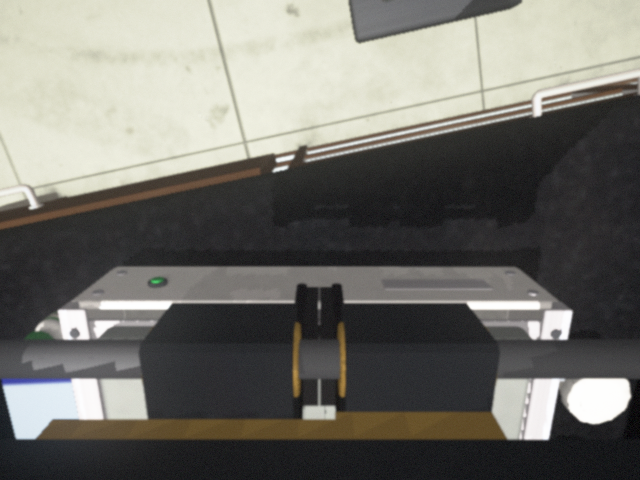

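The fingers are shut and centred in front of the hood: the box spans columns 65–570 in the wrist view and the fingers are at 318. Next I go down to pad height.

```bash
python3 -m inch '[{"ax":0,"ay":0,"az":0,"dx":0,"dy":0,"dz":30,"gripper":0},{"ax":0,"ay":0,"az":0,"dx":0,"dy":0,"dz":30,"gripper":0},{"ax":0,"ay":0,"az":0,"dx":0,"dy":0,"dz":0,"gripper":0},{"ax":0,"ay":0,"az":0,"dx":0,"dy":0,"dz":0,"gripper":0}]'
python3 -m inch '[{"ax":0,"ay":0,"az":0,"dx":-10,"dy":0,"dz":0,"gripper":0},{"ax":0,"ay":0,"az":0,"dx":-6,"dy":0,"dz":0,"gripper":0},{"ax":0,"ay":0,"az":0,"dx":-6,"dy":0,"dz":0,"gripper":0},{"ax":0,"ay":0,"az":0,"dx":0,"dy":0,"dz":0,"gripper":0}]'
```

```text
time: 3.3
position: [0.3704, -0.3037, 0.0835]
tool_rot: [0.103, 0.995, -0.0, 0.0]
ft_force: [0.8, 0.2, -0.3]
grip_width: 0.0006
time: 3.7
position: [0.393, -0.309, 0.0834]
tool_rot: [0.103, 0.995, -0.001, 0.001]
ft_force: [0.4, -0.3, 0.1]
grip_width: 0.0009
```

```bash
for i in 1 ; do python3 -m inch '[{"ax":0,"ay":0,"az":0,"dx":-3,"dy":0,"dz":2,"gripper":0},{"ax":0,"ay":0,"az":0,"dx":-3,"dy":0,"dz":0,"gripper":0},{"ax":0,"ay":0,"az":0,"dx":-3,"dy":0,"dz":0,"gripper":0},{"ax":0,"ay":0,"az":0,"dx":-3,"dy":0,"dz":0,"gripper":0}]'; python3 -m inch '[{"ax":0,"ay":0,"az":0,"dx":-4,"dy":0,"dz":0,"gripper":0},{"ax":0,"ay":0,"az":0,"dx":-4,"dy":0,"dz":0,"gripper":0},{"ax":0,"ay":0,"az":0,"dx":-4,"dy":0,"dz":0,"gripper":0}]'; done
python3 - <<'E'
from h import *
shot('side','side2')
E
```

```text
time: 4.1
position: [0.4027, -0.3103, 0.0804]
tool_rot: [0.103, 0.995, 0.0, -0.001]
ft_force: [-3.4, -0.1, 1.9]
grip_width: 0.0003
time: 4.4
position: [0.4148, -0.3128, 0.0804]
tool_rot: [0.103, 0.995, 0.0, -0.0]
ft_force: [-2.2, -0.4, 0.6]
grip_width: 0.0003
```

View pics/side2.png

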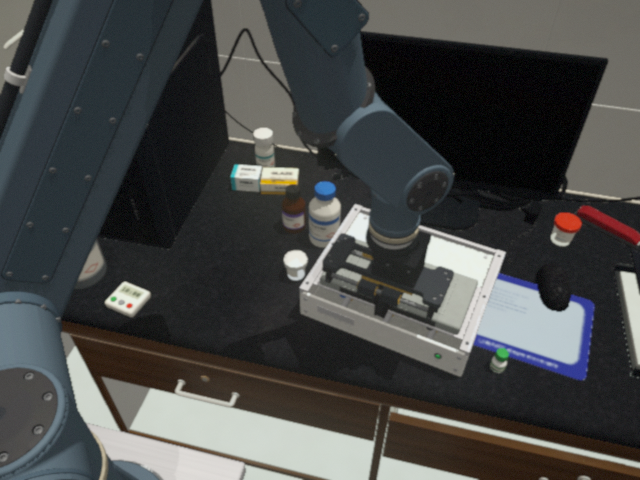

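Force is about 3 N, so the cover is being pushed. About 90 mm remain.

```bash
python3 -m inch '[{"ax":0,"ay":0,"az":0,"dx":-8,"dy":0,"dz":0,"gripper":0},{"ax":0,"ay":0,"az":0,"dx":-8,"dy":0,"dz":0,"gripper":0},{"ax":0,"ay":0,"az":0,"dx":-8,"dy":0,"dz":0,"gripper":0},{"ax":0,"ay":0,"az":0,"dx":-8,"dy":0,"dz":0,"gripper":0},{"ax":0,"ay":0,"az":0,"dx":-8,"dy":0,"dz":0,"gripper":0},{"ax":0,"ay":0,"az":0,"dx":-8,"dy":0,"dz":0,"gripper":0},{"ax":0,"ay":0,"az":0,"dx":-8,"dy":0,"dz":0,"gripper":0},{"ax":0,"ay":0,"az":0,"dx":-8,"dy":0,"dz":0,"gripper":0}]'; python3 -m inch '[{"ax":0,"ay":0,"az":0,"dx":-4,"dy":0,"dz":0,"gripper":0},{"ax":0,"ay":0,"az":0,"dx":-4,"dy":0,"dz":0,"gripper":0},{"ax":0,"ay":0,"az":0,"dx":-4,"dy":0,"dz":0,"gripper":0}]'
```

```text
time: 5.25
position: [0.478, -0.3257, 0.0803]
tool_rot: [0.103, 0.995, 0.0, -0.0]
ft_force: [-2.7, 1.6, -0.9]
grip_width: 0.0003
time: 5.55
position: [0.4895, -0.3284, 0.0805]
tool_rot: [0.103, 0.995, 0.0, -0.0]
ft_force: [-1.8, 1.3, -0.8]
grip_width: 0.0005
```

```bash
for k in 1 2; do python3 -m inch '[{"ax":0,"ay":0,"az":0,"dx":-2,"dy":0,"dz":0,"gripper":0},{"ax":0,"ay":0,"az":0,"dx":-2,"dy":0,"dz":0,"gripper":0}]'; done
```

```text
time: 5.75
position: [0.4933, -0.3293, 0.0806]
tool_rot: [0.103, 0.995, 0.0, -0.0]
ft_force: [-1.3, 1.8, 0.1]
grip_width: 0.0008
time: 5.95
position: [0.4971, -0.3301, 0.0805]
tool_rot: [0.103, 0.995, 0.0, -0.0]
ft_force: [-2.3, 2.5, -0.1]
grip_width: 0.0003
```

```bash
for k in 1 2 3; do python3 -m inch '[{"ax":0,"ay":0,"az":0,"dx":-1.5,"dy":0,"dz":0,"gripper":0},{"ax":0,"ay":0,"az":0,"dx":-1.5,"dy":0,"dz":0,"gripper":0}]'|grep -E 'pos|ft'; done
```

```text
position: [0.5002, -0.3307, 0.0806]
ft_force: [-2.1, 1.8, -0.8]
position: [0.5023, -0.3312, 0.0805]
ft_force: [-5.9, 2.5, 1.8]
position: [0.5024, -0.3311, 0.0805]
ft_force: [-12.2, 1.1, 7.0]
```

The force rose to 12 N with no further motion, so the cover is at its stop. I back off and clear the view.

```bash
python3 -m inch '[{"ax":0,"ay":0,"az":0,"dx":15,"dy":0,"dz":0,"gripper":0},{"ax":0,"ay":0,"az":0,"dx":5,"dy":0,"dz":-40,"gripper":0},{"ax":0,"ay":0,"az":0,"dx":20,"dy":10,"dz":-40,"gripper":0},{"ax":0,"ay":0,"az":0,"dx":25,"dy":40,"dz":0,"gripper":0},{"ax":0,"ay":0,"az":0,"dx":25,"dy":40,"dz":0,"gripper":0},{"ax":0,"ay":0,"az":0,"dx":20,"dy":45,"dz":0,"gripper":0},{"ax":0,"ay":0,"az":0,"dx":0,"dy":45,"dz":0,"gripper":0},{"ax":0,"ay":0,"az":0,"dx":0,"dy":45,"dz":0,"gripper":0}]'
python3 -m inch '[{"ax":0,"ay":0,"az":0,"dx":0,"dy":45,"dz":0,"gripper":0},{"ax":0,"ay":0,"az":0,"dx":0,"dy":45,"dz":0,"gripper":0},{"ax":0,"ay":0,"az":0,"dx":0,"dy":0,"dz":0,"gripper":0}]'
python3 - <<'E'
from h import *
for n in ['top','side']: shot(n,n+'3')
im=cv2.imread('pics/top3.png')[170:340,270:520]; cv2.imwrite('pics/topz3.png',cv2.resize(im,None,fx=3.2,fy=3.2,interpolation=cv2.INTER_CUBIC)[:600])
E
```

```text
time: 7.35
position: [0.4466, -0.089, 0.1618]
tool_rot: [0.104, 0.995, -0.001, 0.003]
ft_force: [1.8, -1.0, 0.4]
grip_width: 0.0002
time: 7.65
position: [0.4656, 0.0029, 0.1616]
tool_rot: [0.1, 0.995, 0.0, 0.003]
ft_force: [-0.8, -0.4, -0.2]
grip_width: 0.0007
```

View pics/topz3.png

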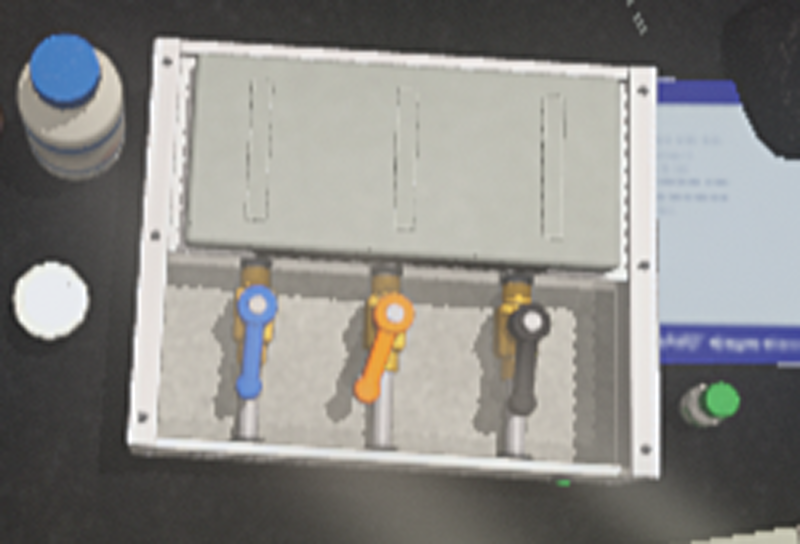

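View pics/side3.png

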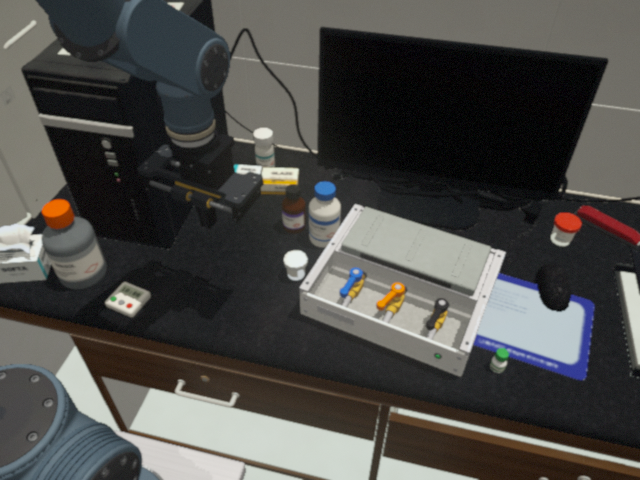

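```bash
cat > m.py <<'E'
from h import *
def meas(f):
    c=dict(np.load(f'pics/{f}.npz')); hsv=cv2.cvtColor(c['img'],cv2.COLOR_RGB2HSV)
    C=np.array([.517,-.339]);a=np.deg2rad(-11.8); Rb=np.array([[np.cos(a),-np.sin(a)],[np.sin(a),np.cos(a)]])
    P=cloud(c)
    B=(P[...,:2]-C)@Rb; well=(abs(B[...,1])<.13)&(B[...,0]>-.114)&(B[...,0]<-.005)
    H,S,V=[hsv[...,i].astype(int) for i in range(3)]
    M={'orange':(H<17)&(S>170)&(V>180),'blue':(H>100)&(H<125)&(S>120),'black':(S<90)&(V<75)&(P[...,2]>.05)}
    for n,m in M.items():
        m=(m&well).astype(np.uint8); k,l,s,ce=cv2.connectedComponentsWithStats(m)
        if k<2: print(n,'none');continue
        i=1+np.argmax(s[1:,4]); vv,uu=np.where(l==i)
        Q=np.array([(plane(c,u,v,.067)[:2]-C)@Rb for u,v in zip(uu,vv)])*1000
        r=cv2.minAreaRect(Q.astype(np.float32))
        mu=Q.mean(0); w,V2=np.linalg.eigh(np.cov(Q.T)); d=V2[:,1]; d=d if abs(d[0])<.3 and d[1]>0 or d[0]<0 else -d
        print(f,n,len(Q),'mean',mu.round(1),'axis ang',np.arctan2(d[1],-d[0]).round(3),'x',Q[:,0].min().round(1),Q[:,0].max().round(1),'y',Q[:,1].min().round(1),Q[:,1].max().round(1))
    z=P[...,2]; k=(np.hypot(*(P[...,:2]-C).transpose(2,0,1))<.2)&(z>.0885)&(z<.1)
    k=cv2.morphologyEx(k.astype(np.uint8),cv2.MORPH_OPEN,np.ones((3,3)))>0
    print('hood',np.median(B[k],0).round(4))
    for nm,(lo,hi) in {'green':(45,85)}.items():
        pass
if __name__=='__main__':
    import sys
    for f in sys.argv[1:]: meas(f)
E
python3 m.py top0 top3 side3
```

```text
orange none
blue none
top0 black 5 mean [-106.3  -54. ] axis ang 1.508 x -106.5 -106.1 y -57.6 -50.3
hood [-0.0494  0.003 ]
top3 orange 31 mean [-55.2  10.8] axis ang 0.427 x -76.1 -41.7 y 2.7 20.3
top3 blue 37 mean [-30.4  80.4] axis ang -1.25 x -40.4 -23.4 y 72.1 91.0
top3 black 2 mean [ -1.6 -40. ] axis ang -0.817 x -2.5 -0.7 y -40.9 -39.0
hood [0.0535 0.0031]
side3 orange 6 mean [-54.1   1.2] axis ang 0.262 x -61.2 -46.9 y -0.8 3.1
side3 blue 218 mean [-54.   80.3] axis ang 0.029 x -90.8 -19.2 y 69.2 92.0
side3 black 217 mean [-58.4 -78.2] axis ang 0.107 x -93.1 -24.3 y -90.5 -69.6
hood [ 0.0493 -0.0044]
```

```bash
python3 - <<'E'
s=open('m.py').read()
s=s.replace("    B=(P[...,:2]-C)@Rb; well=","    B=(P[...,:2]-C)@Rb\n    W=np.array([[plane(c,u,v,.06)[:2] for u in range(640)] for v in range(480)]); BW=(W-C)@Rb; well=(abs(BW[...,1])<.13)&(BW[...,0]>-.1)&(BW[...,0]<-.012); _=")
s=s.replace("(H<17)&(S>170)&(V>180)","(H>4)&(H<18)&(S>150)&(V>140)")
open('m.py','w').write(s)
E
python3 m.py top3 side3
python3 - <<'E'
from h import *
c=dict(np.load('pics/top3.npz')); C=np.array([.517,-.339]);a=np.deg2rad(-11.8); Rb=np.array([[np.cos(a),-np.sin(a)],[np.sin(a),np.cos(a)]])
for n,x,y in [('blue hub',257,303),('blue tip',249,388),('or hub',395,313),('or tip',368,391),('bk hub',531,321),('bk tip',523,405)]:
    print(n,((plane(c,270+x/3.2,170+y/3.2,.067)[:2]-C)@Rb*1000).round(1))
E
```

```text
top3 orange 137 mean [-52.9   8.7] axis ang 0.301 x -84.9 -22.2 y -8.0 22.2
top3 blue 37 mean [-30.4  80.4] axis ang -1.25 x -40.4 -23.4 y 72.1 91.0
black none
hood [0.0535 0.0031]
side3 orange 75 mean [-57.    1.5] axis ang 0.415 x -85.8 -20.0 y -11.7 20.8
side3 blue 222 mean [-53.5  80.1] axis ang 0.04 x -90.8 -19.2 y 69.2 92.0
side3 black 217 mean [-58.4 -78.2] axis ang 0.107 x -93.1 -24.3 y -90.5 -69.6
hood [ 0.0493 -0.0044]
blue hub [-32.5  81. ]
blue tip [-82.3  83.2]
or hub [-33.3   0.5]
or tip [-79.8  14.7]
bk hub [-33.  -78.7]
bk tip [-82.2 -74.6]
```

Orange is in the middle with its pivot near box (-34, 0) and angle about 0.30. Blue is about 0.04 and black about 0.09. I go to the right side of orange, between it and black.

```bash
python3 -m inch '[{"ax":0,"ay":0,"az":0,"dx":-4,"dy":-45,"dz":0,"gripper":0},{"ax":0,"ay":0,"az":0,"dx":-4,"dy":-45,"dz":0,"gripper":0},{"ax":0,"ay":0,"az":0,"dx":-4,"dy":-45,"dz":0,"gripper":0},{"ax":0,"ay":0,"az":0,"dx":-4,"dy":-45,"dz":0,"gripper":0},{"ax":0,"ay":0,"az":0,"dx":-4,"dy":-45,"dz":0,"gripper":0},{"ax":0,"ay":0,"az":0,"dx":-4,"dy":-45,"dz":0,"gripper":0},{"ax":0,"ay":0,"az":0,"dx":-4,"dy":-45,"dz":0,"gripper":0},{"ax":0,"ay":0,"az":0,"dx":-4,"dy":-45,"dz":0,"gripper":0}]'
python3 -m inch '[{"ax":0,"ay":0,"az":0,"dx":0,"dy":0,"dz":30,"gripper":0},{"ax":0,"ay":0,"az":0,"dx":0,"dy":0,"dz":25,"gripper":0},{"ax":0,"ay":0,"az":0,"dx":0,"dy":0,"dz":0,"gripper":0},{"ax":0,"ay":0,"az":0,"dx":0,"dy":0,"dz":0,"gripper":0}]'
python3 - <<'E'
from h import *
C=np.array([.517,-.339]);a=np.deg2rad(-11.8); Rb=np.array([[np.cos(a),-np.sin(a)],[np.sin(a),np.cos(a)]])
for n in ['side','wrist','top']: shot(n,n+'4')
o=robot.get_obs(); print((o['position'][:2]-C)@Rb,o['position'][2],o['q'])
E
```

```text
time: 8.55
position: [0.4189, -0.3648, 0.161]
tool_rot: [0.105, 0.994, -0.001, 0.001]
ft_force: [0.5, 0.3, 0.5]
grip_width: 0.0008
time: 8.95
position: [0.4197, -0.3616, 0.1057]
tool_rot: [0.104, 0.995, -0.0, 0.0]
ft_force: [-0.0, 0.1, 0.7]
grip_width: 0.0003
[-0.08944707 -0.04146083] 0.10701230223577435 [-9.10665930e-01  5.96047100e-01  1.71454021e+00 -1.19980631e-04
  8.27567451e-01 -2.27433605e+00]
```

View pics/wrist4.png

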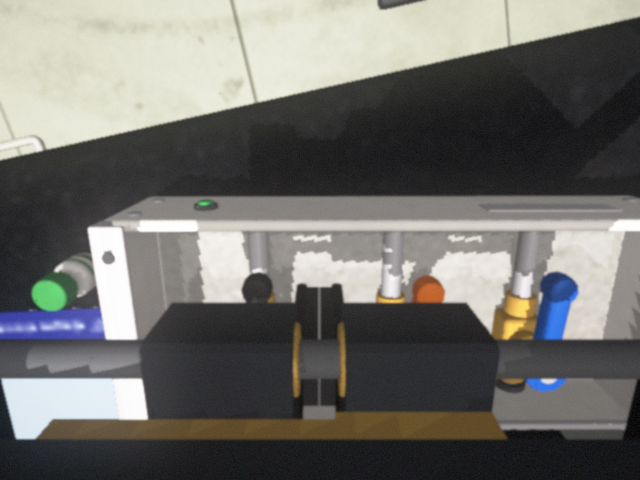

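View pics/side4.png

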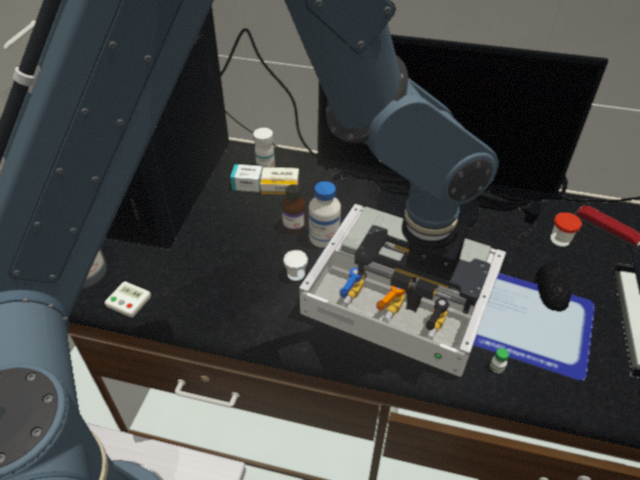

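The wrist view shows the fingers (columns 295–345) between the black tip (258) and the orange tip (428). I shift slightly left and go down.

```bash
python3 -m inch '[{"ax":0,"ay":0,"az":0,"dx":0,"dy":8,"dz":0,"gripper":0},{"ax":0,"ay":0,"az":0,"dx":0,"dy":0,"dz":18,"gripper":0},{"ax":0,"ay":0,"az":0,"dx":0,"dy":0,"dz":18,"gripper":0},{"ax":0,"ay":0,"az":0,"dx":0,"dy":0,"dz":16,"gripper":0},{"ax":0,"ay":0,"az":0,"dx":0,"dy":0,"dz":0,"gripper":0},{"ax":0,"ay":0,"az":0,"dx":0,"dy":0,"dz":0,"gripper":0}]'
python3 -m inch '[{"ax":0,"ay":0,"az":0,"dx":0,"dy":5,"dz":0,"gripper":0},{"ax":0,"ay":0,"az":0,"dx":0,"dy":5,"dz":0,"gripper":0},{"ax":0,"ay":0,"az":0,"dx":0,"dy":5,"dz":0,"gripper":0},{"ax":0,"ay":0,"az":0,"dx":0,"dy":3,"dz":0,"gripper":0}]'
```

```text
time: 9.7
position: [0.4224, -0.3519, 0.0542]
tool_rot: [0.103, 0.995, -0.0, 0.0]
ft_force: [-0.6, 0.2, 0.6]
grip_width: 0.0006
time: 10.1
position: [0.4259, -0.3339, 0.054]
tool_rot: [0.103, 0.995, -0.0, 0.0]
ft_force: [-0.0, 0.3, 0.4]
grip_width: 0.0004
```

```bash
cat > p.py <<'E'
from h import *
C=np.array([.517,-.339]);a=np.deg2rad(-11.8); Rb=np.array([[np.cos(a),-np.sin(a)],[np.sin(a),np.cos(a)]])
o=robot.get_obs(); print('box mm',((o['position'][:2]-C)@Rb*1000).round(1),'z',o['position'][2].round(4),'F box',(o['ft_force'][:2]@Rb).round(1),o['ft_force'][2].round(1),'t',o['time'])
E
python3 p.py
```

```text
box mm [-90.2 -13.6] z 0.054 F box [-0.1  0.3] 0.4 t 10.1
```

```bash
python3 -m inch '[{"ax":0,"ay":0,"az":0,"dx":-0.5,"dy":3.7,"dz":0,"gripper":0},{"ax":0,"ay":0,"az":0,"dx":-0.5,"dy":3.7,"dz":0,"gripper":0},{"ax":0,"ay":0,"az":0,"dx":-0.9,"dy":3.7,"dz":0,"gripper":0},{"ax":0,"ay":0,"az":0,"dx":-0.9,"dy":3.7,"dz":0,"gripper":0},{"ax":0,"ay":0,"az":0,"dx":-0.9,"dy":3.7,"dz":0,"gripper":0}]' | grep ft; python3 p.py
python3 -m inch '[{"ax":0,"ay":0,"az":0,"dx":-2.5,"dy":4,"dz":0,"gripper":0},{"ax":0,"ay":0,"az":0,"dx":-2.5,"dy":4,"dz":0,"gripper":0},{"ax":0,"ay":0,"az":0,"dx":-2.6,"dy":3.6,"dz":0,"gripper":0}]' | grep ft; python3 p.py
python3 - <<'E'
from h import *
for n in ['side','wrist']: shot(n,n+'5')
im=cv2.imread('pics/side5.png')[190:380,280:520]; cv2.imwrite('pics/sidez5.png',cv2.resize(im,None,fx=3,fy=3,interpolation=cv2.INTER_CUBIC))
E
```

```text
ft_force: [-2.2, -1.6, 0.3]
box mm [-86.8   4.1] z 0.0535 F box [-1.8 -2.1] 0.3 t 10.6
ft_force: [-1.8, -1.9, 0.3]
box mm [-78.9  16.1] z 0.0535 F box [-1.4 -2.3] 0.3 t 10.9
```

View pics/wrist5.png

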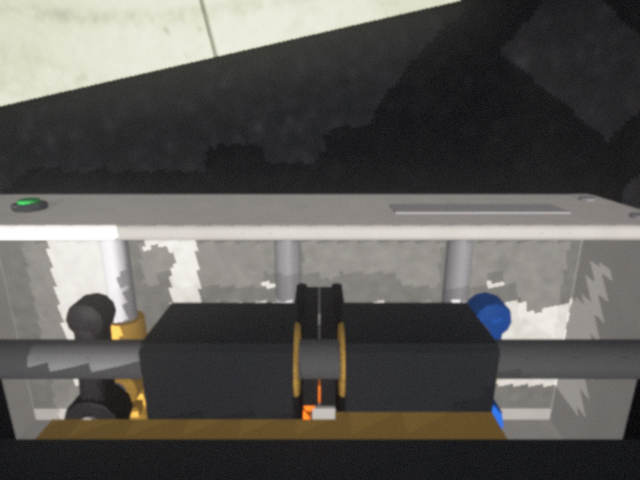

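View pics/sidez5.png

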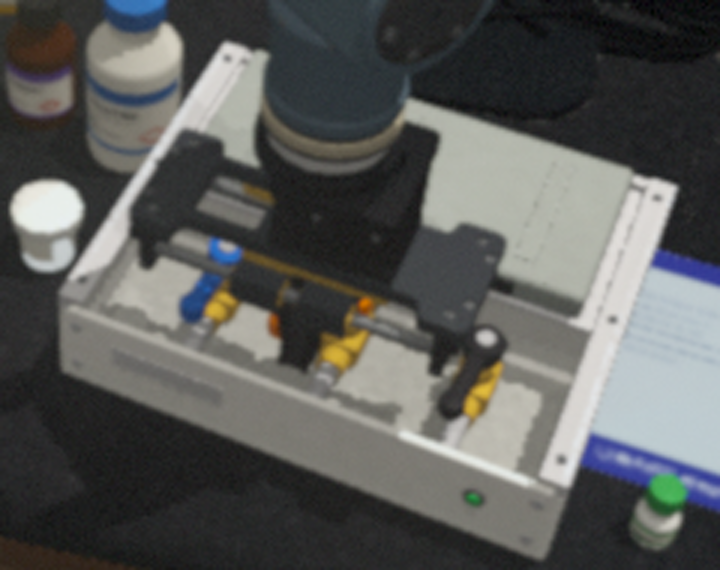

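Orange is turning under about 2.5 N, and blue and black are clear. I continue along the arc.

```bash
python3 -m inch '[{"ax":0,"ay":0,"az":0,"dx":-3.6,"dy":3.2,"dz":0,"gripper":0},{"ax":0,"ay":0,"az":0,"dx":-3.6,"dy":3.1,"dz":0,"gripper":0},{"ax":0,"ay":0,"az":0,"dx":-3.6,"dy":3,"dz":0,"gripper":0}]' | grep ft; python3 p.py
python3 -m inch '[{"ax":0,"ay":0,"az":0,"dx":-4,"dy":2,"dz":0,"gripper":0},{"ax":0,"ay":0,"az":0,"dx":-4,"dy":2,"dz":0,"gripper":0}]' | grep ft; python3 p.py
python3 -m inch '[{"ax":0,"ay":0,"az":0,"dx":-2,"dy":1,"dz":0,"gripper":0},{"ax":0,"ay":0,"az":0,"dx":-2,"dy":0.5,"dz":0,"gripper":0}]' | grep ft; python3 p.py
```

```text
ft_force: [-3.4, -1.9, 0.3]
box mm [-68.3  25.5] z 0.0535 F box [-3.  -2.6] 0.3 t 11.3
ft_force: [-3.5, 1.0, 1.5]
box mm [-60.7  30. ] z 0.0534 F box [-3.7  0.3] 1.5 t 11.5
ft_force: [-3.5, 2.3, 0.7]
box mm [-56.5  31.4] z 0.0533 F box [-3.9  1.5] 0.7 t 11.7
```

```bash
for k in 1 2 3; do python3 -m inch '[{"ax":0,"ay":0,"az":0,"dx":-1,"dy":0,"dz":0,"gripper":0},{"ax":0,"ay":0,"az":0,"dx":-1,"dy":0,"dz":0,"gripper":0}]' | grep ft; python3 p.py; done
```

```text
ft_force: [-3.2, 2.9, 0.1]
box mm [-54.5  30.9] z 0.0533 F box [-3.8  2.2] 0.1 t 11.9
ft_force: [-2.3, 1.8, -0.2]
box mm [-52.4  30.7] z 0.0534 F box [-2.7  1.3] -0.2 t 12.1
ft_force: [-1.4, 2.1, -0.2]
box mm [-50.2  30.6] z 0.0535 F box [-1.8  1.7] -0.2 t 12.3
```

```bash
for k in 1 2 ; do python3 -m inch '[{"ax":0,"ay":0,"az":0,"dx":-1,"dy":0,"dz":0,"gripper":0},{"ax":0,"ay":0,"az":0,"dx":-1,"dy":0,"dz":0,"gripper":0}]' | grep ft; python3 p.py; done
```

```text
ft_force: [-5.0, 2.7, 0.2]
box mm [-48.4  30.7] z 0.0535 F box [-5.5  1.6] 0.2 t 12.5
ft_force: [-9.4, 1.8, 3.2]
box mm [-48.3  30.7] z 0.0534 F box [-9.6 -0.2] 3.2 t 12.7
```

It has stopped moving and the force has risen to 9.6 N, so this is the hard stop. I back straight off, rise and move away.

```bash
python3 -m inch '[{"ax":0,"ay":0,"az":0,"dx":10,"dy":0,"dz":0,"gripper":0},{"ax":0,"ay":0,"az":0,"dx":2,"dy":0,"dz":0,"gripper":0},{"ax":0,"ay":0,"az":0,"dx":0,"dy":0,"dz":-35,"gripper":0},{"ax":0,"ay":0,"az":0,"dx":0,"dy":0,"dz":-45,"gripper":0},{"ax":0,"ay":0,"az":0,"dx":10,"dy":20,"dz":-30,"gripper":0},{"ax":0,"ay":0,"az":0,"dx":10,"dy":40,"dz":0,"gripper":0},{"ax":0,"ay":0,"az":0,"dx":10,"dy":45,"dz":0,"gripper":0},{"ax":0,"ay":0,"az":0,"dx":10,"dy":45,"dz":0,"gripper":0}]'
python3 -m inch '[{"ax":0,"ay":0,"az":0,"dx":10,"dy":45,"dz":0,"gripper":0},{"ax":0,"ay":0,"az":0,"dx":5,"dy":45,"dz":0,"gripper":0},{"ax":0,"ay":0,"az":0,"dx":0,"dy":45,"dz":0,"gripper":0},{"ax":0,"ay":0,"az":0,"dx":0,"dy":0,"dz":0,"gripper":0},{"ax":0,"ay":0,"az":0,"dx":0,"dy":0,"dz":0,"gripper":0}]'
python3 - <<'E'
from h import *
for n in ['top','side']: shot(n,n+'6')
im=cv2.imread('pics/top6.png')[170:340,270:520]; cv2.imwrite('pics/topz6.png',cv2.resize(im,None,fx=3.2,fy=3.2,interpolation=cv2.INTER_CUBIC)[:600])
E
python3 m.py top6 side6
```

```text
time: 13.5
position: [0.4597, -0.1423, 0.1648]
tool_rot: [0.104, 0.995, -0.001, 0.003]
ft_force: [1.2, 1.0, -0.4]
grip_width: 0.0007
time: 14.0
position: [0.4725, -0.0066, 0.1641]
tool_rot: [0.102, 0.995, -0.0, 0.002]
ft_force: [0.2, -0.9, -0.1]
grip_width: 0.0003
top6 orange 127 mean [-33.2  23.1] axis ang 1.542 x -45.1 -22.2 y -8.1 55.4
top6 blue 36 mean [-30.   80.5] axis ang 1.839 x -40.3 -23.4 y 72.1 91.0
top6 black 1 mean [-33.2 -65.8] axis ang nan x -33.2 -33.2 y -65.8 -65.8
hood [0.0535 0.0037]
side6 orange 84 mean [-36.8  19.3] axis ang 1.612 x -45.2 -20.0 y -12.5 53.9
side6 blue 221 mean [-53.4  80.1] axis ang 0.041 x -90.8 -19.2 y 69.2 92.0
side6 black 218 mean [-58.2 -78.2] axis ang 0.107 x -93.1 -23.9 y -90.5 -69.6
hood [ 0.049  -0.0044]m.py:16: RuntimeWarning: Degrees of freedom <= 0 for slice
  mu=Q.mean(0); w,V2=np.linalg.eigh(np.cov(Q.T)); d=V2[:,1]; d=d if abs(d[0])<.3 and d[1]>0 or d[0]<0 else -d
  c *= np.true_divide(1, fact)
  c *= np.true_divide(1, fact)
```

View pics/topz6.png

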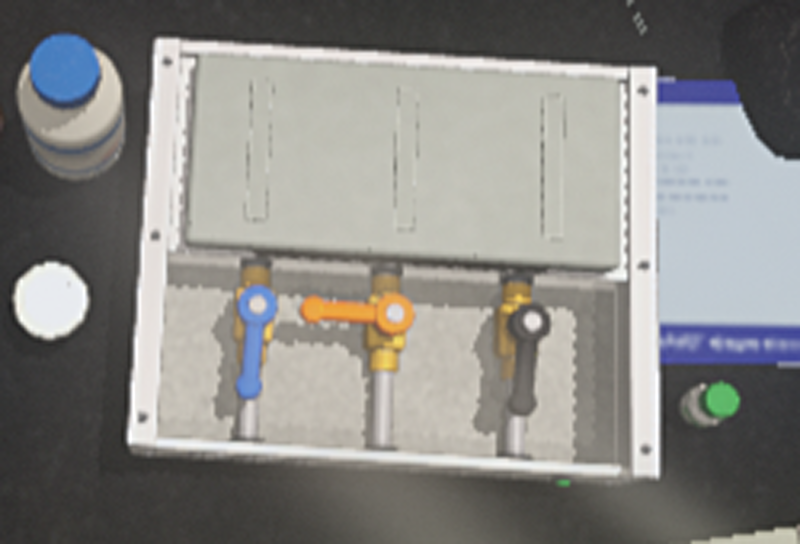

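View pics/side6.png

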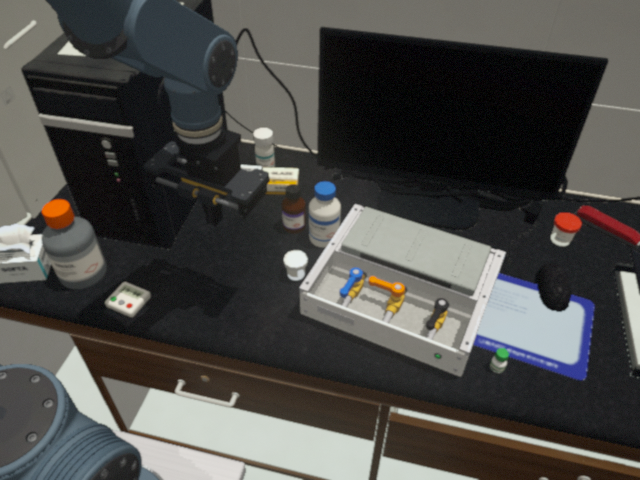

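Orange now lies across its pipe, measuring 1.54 rad from the top and 1.61 from the side. The cover is back, blue and black have not moved, and the bottles, pot and vial stand where they were. I hand in.

```bash
python3 -c "
from rig import robot
print(robot.hand_in())"
```

```text
the job is handed in; nothing more can be done
None
```

The rinse line is closed: I pushed the cover back to its stop, then turned the orange handle clockwise to its shut stop. I used the closed fingertips only, gripped nothing, and handed in at about 14 s with the arm clear of everything.

- **Cover:** it stopped moving as the push rose to about 12 N. The hood moved back 103 mm in the top view, and it was still there in the last pictures.
- **Orange handle:** it stopped turning at about 10 N. Its final angle reads 1.54 rad from the top camera and 1.61 from the side camera, either side of π/2 (1.571). That spread is about what I expect from the camera calibration.
- **Blue and black handles:** the side camera gave the same readings before and after, about 0.04 rad for blue and 0.11 for black. My colour mask failed on them in the top view (black was not found and the blue angle was meaningless), so there I judged by eye, and they looked unchanged.
- **Bottles, pot and vial:** by eye, all four stand where they were in the earlier pictures. I did not measure their positions again.

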